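Free the dust extractor's filter collar with the pin spanner

TASK

The nail-dust extractor's filter is due for a change. Take the pin spanner that fits the round lock collar on top of the extractor (the longer of the two), set both its prongs fully down into the collar's two holes, and turn the collar anticlockwise, seen from above, until it stops. Leave the spanner standing seated in the holes, and leave the shorter spanner in its rest.

Things in the scene. Friction and masses are not known exactly. Their poses are not given: they have to be found in the camera images.
- long_spanner: steel two-pin spanner, upright on a black rest: bar 110 (x) x 22 (y) x 10 mm, underside at z = 16 mm; on its middle an upright grip plate 44 (x) x 14 (y) mm, z 26 to 71; below it two prongs, 8 mm diameter, 16 mm long, 70 mm apart along x. Origin midway between the prong tips, z up. About 160 g. It fits the collar. The rest bears the bar's two ends; lift straight up.
- short_spanner: steel two-pin spanner, upright on a black rest: bar 76 (x) x 22 (y) x 10 mm, underside at z = 16 mm; on its middle an upright grip plate 44 (x) x 14 (y) mm, z 26 to 71; below it two prongs, 8 mm diameter, 16 mm long, 36 mm apart along x. Origin midway between the prong tips, z up. Too narrow for the collar. The two rests may swap places.
- lock_collar (a joint): angle of the lock collar about its vertical axis, rad: 0 locked, growing anticlockwise seen from above, hard stop at 1.05 (free). It starts between 0 and 0.3, turns against about 0.15 N m of friction and stays where it is left.
- collar_centre (a point): centre of the top face of the lock collar: a grey ring 136 mm across, top 92 mm above the table, on the fixed white extractor box (260 x 240 x 70 mm). A 40 mm wide crossbar flush with the ring carries the two holes. Axes turn with the collar: x along the crossbar through both holes, z up; the ring's small outward tab is on its -x side.
- hole_a (a point): centre of the mouth of one hole (20 mm in diameter, 18 mm deep) in the crossbar, 35 mm from the collar's centre on its +x side, level with the collar's top. Either prong may go in either hole.
- hole_b (a point): the same for the other hole, on the -x side. Fully in, the spanner's bar lies flat on the crossbar. The prongs have about 6 mm of play all round: from centred, the spanner turns about 0.17 rad before the collar follows.
- long_spanner_prong_a (a point): tip of the long spanner's prong on its +x side (35 mm from its origin).
- long_spanner_prong_b (a point): tip of the long spanner's prong on its -x side.
There are look-alikes about, which are no part of the job. What is shaped like the long_spanner but green or pink is not meant.

How it is judged (in metres and radians):
On the way:
1. both prongs of the long spanner are in the collar's two holes, before the collar has been turned more than a little (still under 0.5 rad) (((horizontal distance between long_spanner_prong_a and hole_a below 0.012 m and z of long_spanner_prong_a in the frame of hole_a below -0.008 m and horizontal distance between long_spanner_prong_b and hole_b below 0.012 m and z of long_spanner_prong_b in the frame of hole_b below -0.008 m) or (horizontal distance between long_spanner_prong_a and hole_b below 0.012 m and z of long_spanner_prong_a in the frame of hole_b below -0.008 m and horizontal distance between long_spanner_prong_b and hole_a below 0.012 m and z of long_spanner_prong_b in the frame of hole_a below -0.008 m)) and value of joint lock_collar below 0.5 rad), for 0.1 s.
At the end, for the whole second after the job is handed in: Collar at its anticlockwise stop (joint above 0.87 of 1.05 rad); long spanner at rest, upright within 10 degrees, both prongs at least 8 mm deep in the two holes (tips within 12 mm of the holes' axes); short spanner within 30 mm of where it began (value of joint lock_collar above 0.87 rad and ((horizontal distance between long_spanner_prong_a and hole_a below 0.012 m and z of long_spanner_prong_a in the frame of hole_a below -0.008 m and horizontal distance between long_spanner_prong_b and hole_b below 0.012 m and z of long_spanner_prong_b in the frame of hole_b below -0.008 m) or (horizontal distance between long_spanner_prong_a and hole_b below 0.012 m and z of long_spanner_prong_a in the frame of hole_b below -0.008 m and horizontal distance between long_spanner_prong_b and hole_a below 0.012 m and z of long_spanner_prong_b in the frame of hole_a below -0.008 m)) and angle between long_spanner's own z axis and vertical below 0.17 rad and linear speed of long_spanner below 0.02 m/s and distance of short_spanner from where it was at the start of the episode below 0.03 m); the robot touches nothing.
It fails at once if the short spanner is taken from its place (moved more than 50 mm) (distance of short_spanner from where it was at the start of the episode above 0.05 m).
It also fails if it takes over 38 s, if anything falls off the work surface, if the arm or the gripper's body presses on something with over 40 N, if the wrist force passes 120 N, or if a joint passes its speed limit or range.

ROBOT

A 6-joint arm with a two-finger parallel gripper is mounted at the origin on the work surface. World frame = base frame: x ahead of the robot, y to its left, z up, the work surface at z = 0. Lengths are in mm, angles in rad, forces in N, time in s.
With the tool pointing down it reaches from about 425 to 950 mm from the base axis. Payload 14.7 kg.
Tool frame: the origin (TCP) lies midway between the tips of the shut fingers; the grasp point (between the pads) lies 19 mm behind it (manip.hold_point_z is the distance from the TCP to the grasp point, in mm); y points along the fingers, z is the direction in which the jaws open and shut, and the axes are right-handed (so a half turn about y gives the same grasp; the last joint's range is limited). The gripper opens to 85 mm and grips with 20 to 120 N. Pads are 22 mm wide; open, the fingers measure 114 mm over their backs; the gripper's body (76 mm by 85 mm) begins 54 mm behind the grasp point. The pads swing forward as they close: fully open they stand 13 mm farther back than shut.
Start: joints at [-1.336, 0.48, 1.596, -0, 1.065, -0.047], TCP at [180.772, -624.351, 231.297] pointing down, gripper open.
Joint ranges: [-2.75, 2.75], [-0.82, 2.05], [0.23, 2.67], [-1.56, 4.7], [0.09, 2.69], [-2.92, 2.92]. Speed limits (rad/s): [1.89, 1.89, 2.39, 3.01, 3.01, 3.01].

INTERFACE

Orientations are given as a 3x3 rotation matrix whose columns are the frame's x, y, z axes.
In Python, from rig import manip gives the robot as it stands. Calls block until the motion is done:
- manip.movep(position, orientation): joint-space move of the TCP to a pose.
- manip.move_linear(position, frame=None, rate=150, guard=None): straight line of the TCP; frame=None keeps the orientation; rate is the mean speed in mm/s. With guard (N) it stops when the force on the tool has changed by that much, and returns True; else False.
- manip.set_joints(angles): joint-space move.
- manip.gripper_to(opening, effort=None): opening from 0.0 (shut) to 1.0 (fully open); effort is the grip in N (None keeps the last); returns when the fingers have stopped.
- manip.wait(seconds).
- manip.inverse_kinematics(position, orientation): joint angles nearest the present ones, or None.
- manip.get_state(): the state.
- manip.get_image(name): name is "side" or "top"; returns the picture (384x512x3 uint8, red, green, blue); there is no depth.
- manip.camera_params(name): a dict with "intrinsics" (3x3 intrinsics, pixels), "extrinsics" (4x4, takes a point from world to camera coordinates). Camera axes: x right, y down, z forward; pixel columns grow to the right and rows downward; lengths in mm; the calibration is good to about 2 mm. A picture is of the moment at which its call begins. camera_params takes no time and is no camera call.
A pose or a line that the arm cannot do raises manip.MotionError and nothing moves.
- manip.finish_job(): hands the job in, once; it reports no verdict.
Trained networks look in the newest picture that a camera, given by its name, has taken for a name from the list of things; names that differ only in an ending like _2 or _b are one class to them, and where a whole thing is asked for, a point or a joint stands for the part that bears it (a point fixed in the world has none). Each returns a list of dicts, best first, with "p" (0 to 1); they miss things now and then, are a little off and sometimes report something else, mostly with a low value. They report only what shows in the picture. A call takes as long as a camera call. They do not tell look-alikes from the thing itself.
- manip.outline_of(name, camera): "region" (384x512 bool, what is visible of it) and "extent" ([left, top, right, bottom] in pixels, round what is visible of it).
The state is a dict: "time_s": time; "joints": joint angles; "qd": joint speeds; "joint_efforts": joint torques, N m; "eef_pos": TCP position; "tool_rot": TCP orientation; "force": force on the tool from outside, world axes, zero at the start; "ft_torque": the same for the moment, N m; "gripper_width": opening from 0.0 (shut) to 1.0 (fully open).
Only numpy, scipy, OpenCV 4.12 (cv2) and the standard library are available. Lean on these libraries where they do the work, as an engineer would, in place of code of your own. Each camera call takes 0.05 s, during which the arm holds its last target.

## Working session

There is one attempt and no reset: what is moved stays moved. The work goes in short steps, each a Python script; the robot and the scene stay as the last script left them, time stands still between calls to the robot, and variables do not carry over. Pictures are saved under pics/ and viewed, and the job is handed in when it is done.

```bash
mkdir -p pics; ls
python3 - <<'E'
from rig import manip
import cv2,numpy as np
for c in("top","side"):
    im=manip.get_image(c); cv2.imwrite(f"pics/{c}0.png",cv2.resize(im[:,:,::-1],(800,600),interpolation=cv2.INTER_CUBIC))
    p=manip.camera_params(c); print(c,np.round(p["intrinsics"],1).tolist(),np.round(p["extrinsics"],3).tolist())
    for n in("long_spanner","short_spanner","lock_collar","hole_a"):
        for d in manip.outline_of(n,c): print(n,round(d["p"],2),d["extent"],d["region"].sum())
print(manip.get_state()["time_s"],manip.hold_point_z)
print(np.round(manip.get_state()["tool_rot"],3).tolist())
E
```

```text
pics
top [[483.2, 0.0, 260.4], [0.0, 483.2, 197.8], [0.0, 0.0, 1.0]] [[-0.025, -1.0, -0.017, -120.364], [-0.998, 0.025, -0.052, 400.414], [0.052, 0.016, -0.999, 1594.948], [0.0, 0.0, 0.0, 1.0]]
long_spanner 0.82 [391.8, 189.6, 404.8, 223.9] 260
long_spanner 0.69 [309.5, 153.9, 322.3, 189.4] 241
long_spanner 0.61 [341.4, 195.6, 346.5, 221.6] 202
short_spanner 0.74 [248.9, 145.2, 259.4, 169.6] 143
short_spanner 0.33 [137.1, 127.8, 180.8, 169.8] 1460
lock_collar 0.73 [139.3, 127.3, 182.5, 172.1] 1451
lock_collar 0.62 [249.3, 148.1, 259.7, 165.8] 140
lock_collar 0.2 [315.5, 152.9, 325.0, 183.8] 234
hole_a 0.77 [134.5, 124.6, 181.5, 172.9] 1519
side [[396.7, 0.0, 256.7], [0.0, 396.7, 201.2], [0.0, 0.0, 1.0]] [[0.776, -0.631, 0.019, -407.901], [-0.331, -0.432, -0.839, 128.291], [0.537, 0.644, -0.544, 934.31], [0.0, 0.0, 0.0, 1.0]]
long_spanner 0.88 [202.4, 275.8, 239.7, 319.1] 740
long_spanner 0.8 [369.6, 305.5, 395.8, 355.7] 573
long_spanner 0.66 [289.9, 263.1, 321.1, 296.5] 513
long_spanner 0.44 [310.5, 213.0, 337.2, 244.8] 106
short_spanner 0.16 [206.1, 127.7, 248.2, 148.0] 762
lock_collar 0.97 [206.4, 128.1, 249.6, 148.2] 732
hole_a 0.72 [206.7, 126.8, 249.0, 153.1] 805
0.5 18.700000000000003
[[-0.961, -0.0, 0.278], [-0.278, 0.0, -0.961], [-0.0, -1.0, -0.0]]
```

View pics/top0.png

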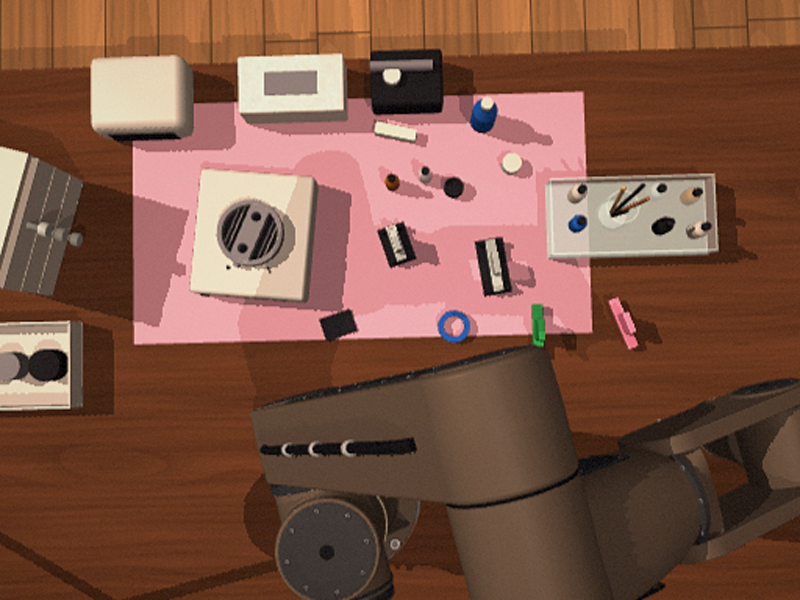

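View pics/side0.png

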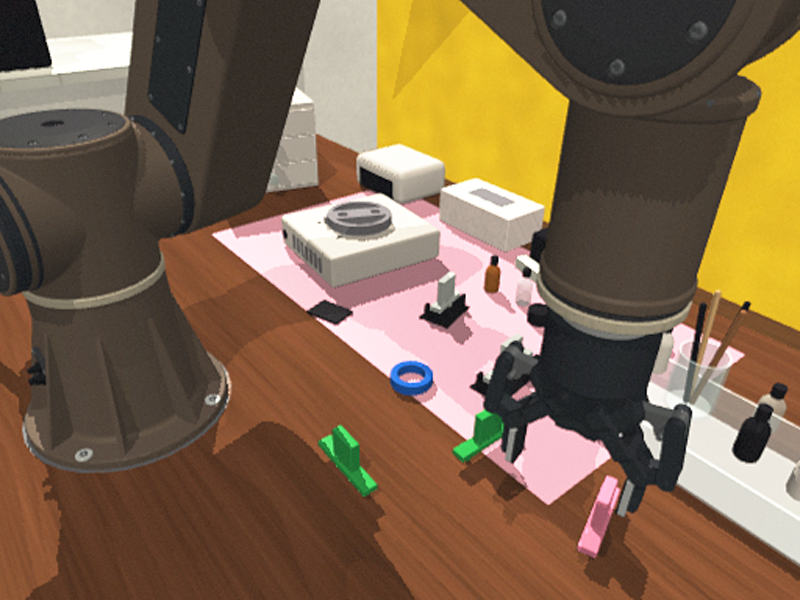

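The top view shows the steel long spanner at about (493,265), the short one at (397,244), and the collar at (250,232), all in 800-wide pixels. The green and pink ones are look-alikes. I'll zoom in next.

```bash
cat > h.py <<'E'
from rig import manip
import numpy as np,cv2
def proj(c,P):
    p=manip.camera_params(c);K=np.array(p["intrinsics"]);E=np.array(p["extrinsics"])
    P=np.atleast_2d(P);q=(E[:3,:3]@P.T+E[:3,3:4]);q=K@q;return (q[:2]/q[2]).T
def unproj(c,uv,z):
    p=manip.camera_params(c);K=np.array(p["intrinsics"]);E=np.array(p["extrinsics"])
    uv=np.atleast_2d(uv);d=np.linalg.inv(K)@np.c_[uv,np.ones(len(uv))].T
    R=E[:3,:3];o=-R.T@E[:3,3];d=R.T@d
    return (o[:,None]+d*((z-o[2])/d[2])).T
def crop(im,x0,y0,x1,y1,s,f):
    cv2.imwrite(f,cv2.resize(im[y0:y1,x0:x1,::-1],None,fx=s,fy=s,interpolation=cv2.INTER_NEAREST))
E
python3 - <<'E'
from h import *
t=manip.get_image("top");s=manip.get_image("side")
np.save("t0.npy",t);np.save("s0.npy",s)
crop(t,290,140,340,200,10,"pics/tl.png")
crop(t,120,105,205,195,6,"pics/tc.png")
crop(t,235,135,275,180,10,"pics/ts.png")
crop(s,175,120,285,185,7,"pics/sc.png")
crop(s,260,165,340,255,6,"pics/sl.png")
for u in [(316,166),(254,152)]: print(unproj("top",u,71))
print(unproj("top",(160,149),92))
E
```

```text
[[ 491.40327275 -311.37277869   71.        ]]
[[ 541.79752383 -114.22212961   71.        ]]
[[556.34866201 183.60366619  92.        ]]
```

View pics/tl.png

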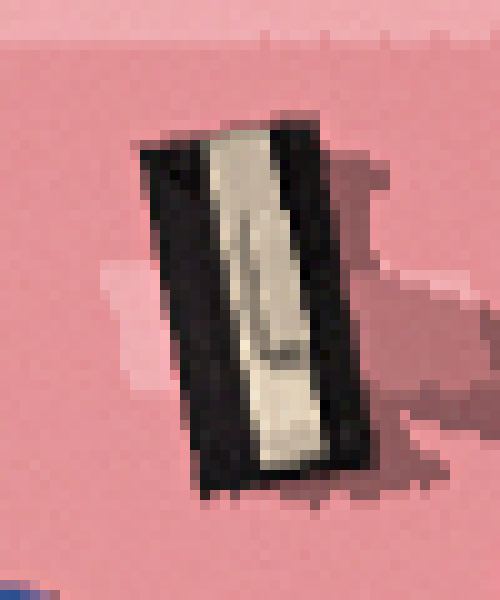

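View pics/tc.png

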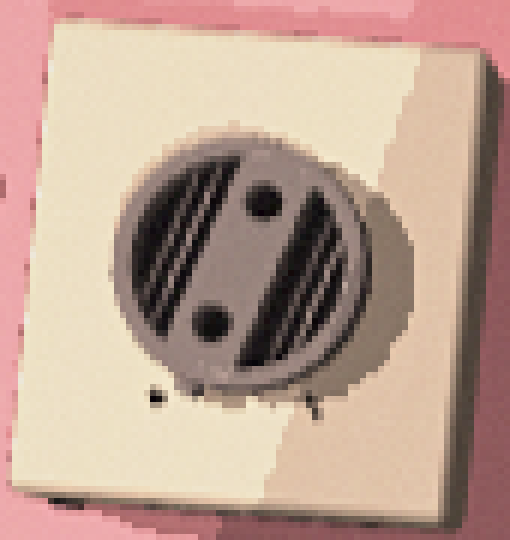

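View pics/sc.png

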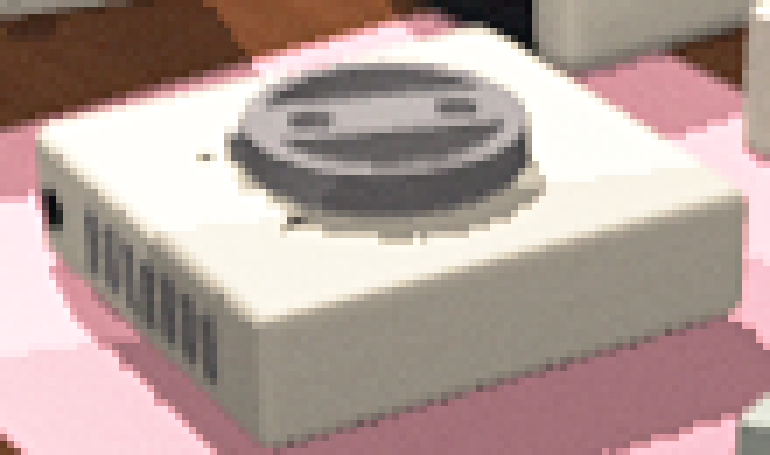

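View pics/sl.png

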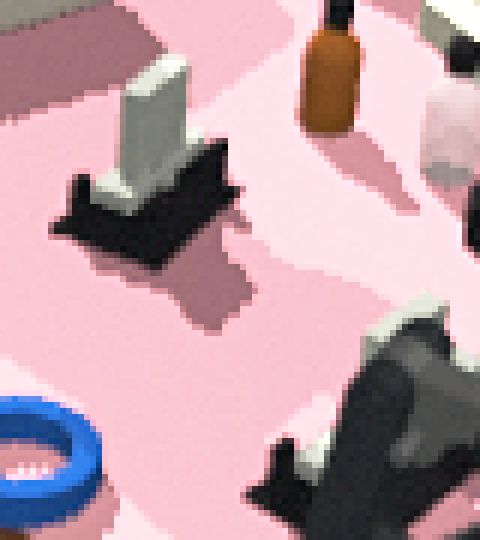

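Run:
```python
from h import *
t=np.load("t0.npy").astype(float);s=np.load("s0.npy").astype(float)
# bar
def bar(x0,y0,x1,y1,L,tag):
    c=t[y0:y1,x0:x1]; mx=c.max(2);mn=c.min(2)
    m=((mx>120)&((mx-mn)/mx<.27)).astype(np.uint8)
    n,l,st,ce=cv2.connectedComponentsWithStats(m,connectivity=4);k=1+st[1:,4].argmax()
    m=(l==k).astype(np.uint8)
    m=cv2.morphologyEx(m,cv2.MORPH_CLOSE,np.ones((3,3)))
    ys,xs=np.nonzero(m);uv=np.c_[xs+x0,ys+y0].astype(float)
    P=unproj("top",uv,26)[:,:2]; r=cv2.minAreaRect(P.astype(np.float32))
    C=P-P.mean(0);w,v=np.linalg.eigh(C.T@C);a=np.arctan2(v[1,1],v[0,1])
    print(tag,len(uv),"rect",np.round(r[0],1),np.round(r[1],1),r[2],"mean",P.mean(0),"ang",a, np.ptp(C@v[:,1]),np.ptp(C@v[:,0]))
bar(300,145,335,192,110,"long");bar(240,140,270,175,76,"short")
# holes
H=[]
for (u,v) in[(163.5,138),(154.7,158.3)]:
    x,y=int(round(u)),int(round(v));c=t[y-4:y+5,x-4:x+5].mean(2)
    w=np.clip(105-c,0,60);yy,xx=np.mgrid[-4:5,-4:5];w[xx**2+yy**2>16]=0
    H.append(((w*xx).sum()/w.sum()+x,(w*yy).sum()/w.sum()+y))
H=np.array(H);P=unproj("top",H,92);print(H,P,P.mean(0),np.linalg.norm(P[0]-P[1]),np.arctan2(*(P[0]-P[1])[1::-1]))
# side cross-check
print("side holes pred",(proj("side",P)+.5-[175,120])*7)
# collar ring circle check
th=np.linspace(0,6.28,60)
c0=P.mean(0);ring=c0+np.c_[68*np.cos(th),68*np.sin(th),0*th]
im=cv2.resize(t[105:195,120:205,::-1].astype(np.uint8),None,fx=6,fy=6,interpolation=0)
for q in (proj("top",ring)+.5-[120,105])*6: cv2.circle(im,tuple(int(v) for v in q),1,(0,255,0),-1)
im2=cv2.resize(s[120:185,175:285,::-1].astype(np.uint8),None,fx=7,fy=7,interpolation=0)
for q in (proj("side",np.r_[ring,P])+.5-[175,120])*7: cv2.circle(im2,tuple(int(v) for v in q),2,(0,255,0),-1)
cv2.imwrite("pics/tc2.png",im);cv2.imwrite("pics/sc2.png",im2)
```

```text
long 222 rect [ 486.1 -316.2] [110.2  22.6] 8.520953178405762 mean [ 486.11517227 -315.79993105] ang -3.0049645241072858 110.1832314861141 22.67481420255978
short 131 rect [ 538.6 -109.5] [75.7 20.9] 16.980140686035156 mean [ 540.58166124 -108.08790453] ang -2.8559813741796076 75.69954510297708 21.536110641156682
[[163.54061681 138.24228986]
 [154.76410061 158.45560213]] [[590.47919329 171.83463438  92.        ]
 [526.58959815 200.69214841  92.        ]] [558.53439572 186.26339139  92.        ] 70.10446835201478 -0.42424833893330327
side holes pred [[455.35150461 108.81615896]
 [308.75591149 121.80953525]]<stdin>:6: RuntimeWarning: invalid value encountered in divide
```

View pics/tc2.png

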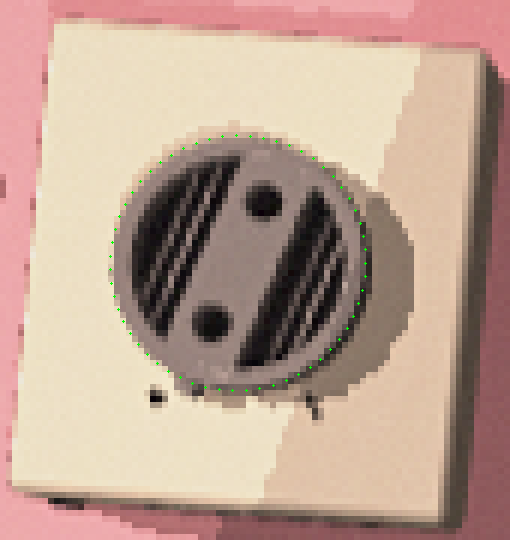

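View pics/sc2.png

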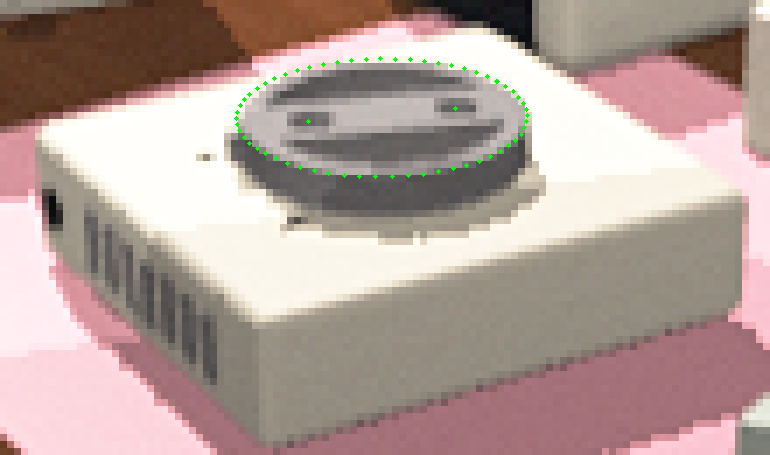

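Both views agree: the holes measure 70.1 mm apart (70 given) and the bar 110 x 22.6 mm (110 x 22 given). The long spanner is at (486,-316) with yaw 0.137, and the collar at (558.5,186) with yaw -0.424. Next I'll check IK, then grasp.

```bash
cat >> h.py <<'E'
def R(a,f=1):
    y=np.array([0,0,-1.]);z=f*np.array([-np.sin(a),np.cos(a),0]);return np.c_[np.cross(y,z),y,z]
S=np.array([486.1,-316.0]);SA=0.137;C=np.array([558.5,186.0]);CA=-0.424
E
python3 - <<'E'
from h import *
for f in(1,-1):
    for n,p,a in(("g",[*S,31],SA),("c",[*C,107],CA),("c2",[*C,107],CA+.65),("c3",[*C,107],CA+1.25)):
        q=manip.inverse_kinematics(p,R(a,f));print(f,n,None if q is None else np.round(q,2))
f=-1
manip.gripper_to(0.55,60)
manip.movep([*S,150],R(SA,f))
manip.move_linear([*S,60],rate=200)
print(manip.move_linear([*S,31.],rate=80,guard=15))
st=manip.get_state();print(st["time_s"],np.round(st["eef_pos"],1),np.round(st["force"],1))
manip.get_image("top");crop(manip.get_image("side"),260,165,400,265,5,"pics/g1.png")
E
```

```text
1 g [-0.63  0.65  1.91 -0.    0.58 -2.34]
1 c [ 0.27  0.55  1.85 -0.    0.75 -0.88]
1 c2 [ 0.27  0.55  1.85 -0.    0.75 -1.53]
1 c3 [ 0.27  0.55  1.85 -0.    0.75 -2.13]
-1 g [-0.63  0.65  1.91 -0.    0.58  0.81]
-1 c [ 0.27  0.55  1.85 -0.    0.75  2.26]
-1 c2 [ 0.27  0.55  1.85 -0.    0.75  1.61]
-1 c3 [ 0.27  0.55  1.85 -0.    0.75  1.01]
False
3.8 [ 485.9 -315.8   30.6] [-0.5  0.   0.1]
```

View pics/g1.png

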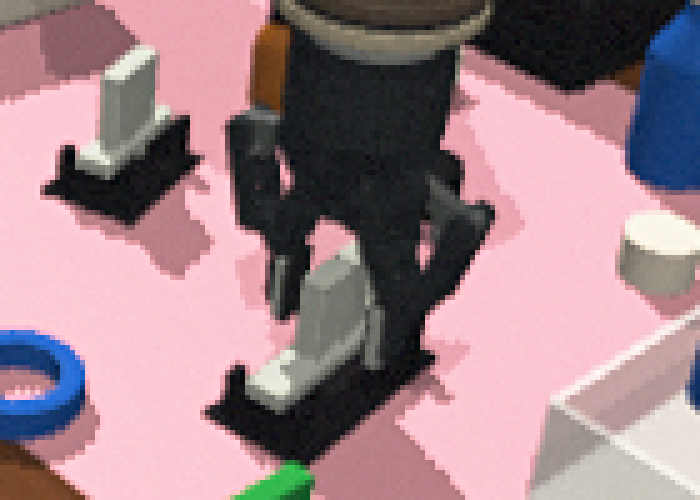

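The fingers straddle the plate of the long spanner (about (335,295) in the crop) with even clearance on both sides. I'll grip and lift.

Run:
```python
from h import *
manip.gripper_to(0.0,90)
st=manip.get_state();print(st["gripper_width"],np.round(st["force"],1))
manip.move_linear([*S,190],rate=150)
manip.movep([*C,190],R(CA,-1))
st=manip.get_state();print(st["time_s"],np.round(st["eef_pos"],1),np.round(st["force"],1),st["gripper_width"])
s=manip.get_image("side");t=manip.get_image("top")
o=np.array([*C,190-31]);ux=np.array([np.cos(CA),np.sin(CA),0]);uy=np.array([-ux[1],ux[0],0])
pts=[o+ux*a*55+uy*b*11+[0,0,z] for a in(-1,1) for b in(-1,1) for z in(16,26)]+[o+ux*a*35 for a in(-1,1)]
im=cv2.resize(s[70:160,165:305,::-1],None,fx=5.5,fy=5.5,interpolation=0)
for q in (proj("side",np.array(pts))+.5-[165,70])*5.5: cv2.circle(im,tuple(int(v) for v in q),2,(0,255,0),-1)
cv2.imwrite("pics/i1.png",im);crop(t,120,105,205,195,6,"pics/i1t.png")
```

```text
0.14258412225463285 [-3.3  1.4 18.2]
7.3917 [558.7 185.3 189.9] [-0.4 -0.5 -1.6] 0.14349282303425362
```

View pics/i1.png

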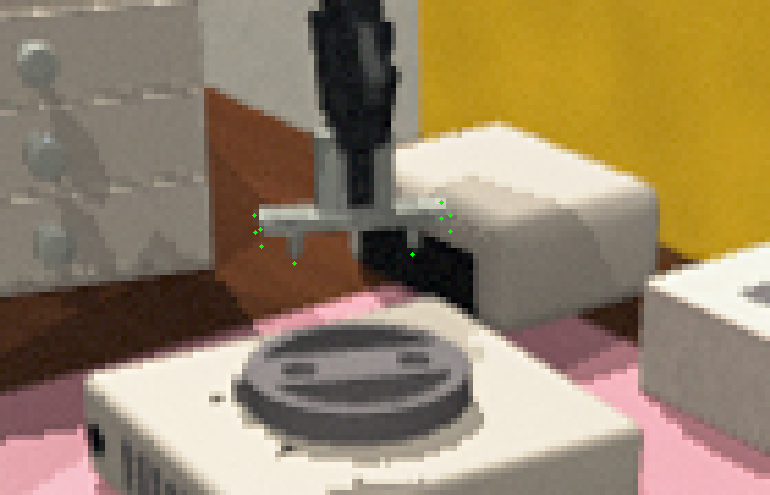

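Held upright: the drawn bar corners and prong tips (295,262) and (412,254) lie within about 1 px of the real ones. I'll insert with a force guard.

Run:
```python
from h import *
manip.move_linear([*C,130],rate=150)
hit=manip.move_linear([*C,104],rate=40,guard=12)
st=manip.get_state();print(hit,st["time_s"],np.round(st["eef_pos"],1),np.round(st["force"],1),np.round(st["ft_torque"],2),st["gripper_width"])
s=manip.get_image("side");t=manip.get_image("top")
crop(s,190,90,270,160,9,"pics/i2.png");crop(t,120,105,205,195,6,"pics/i2t.png")
```

```text
False 8.8417 [558.6 186.  104. ] [-0.1  0.  -2.2] [-0.01 -0.03  0.02] 0.14045834905737126
```

View pics/i2.png

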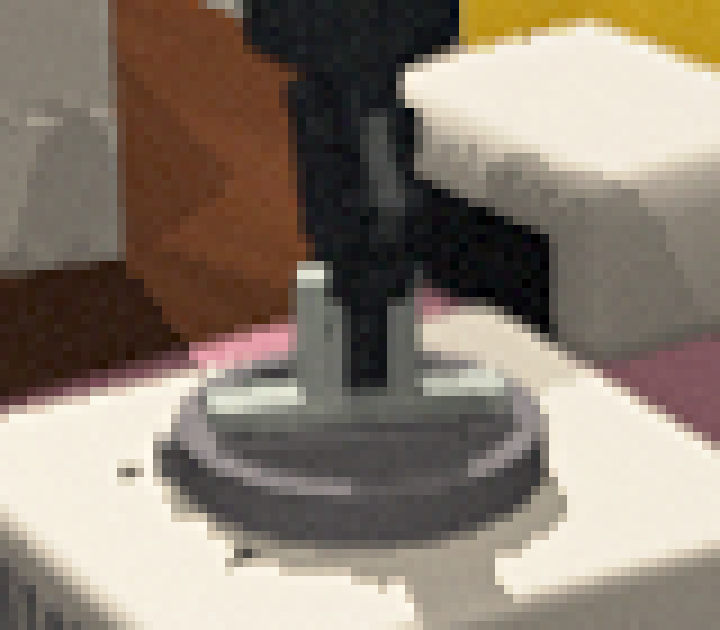

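The prongs are in the holes with no side force. I'll go down until the bar meets the crossbar.

Run:
```python
from h import *
hit=manip.move_linear([*C,94],rate=25,guard=8)
st=manip.get_state();print(hit,st["time_s"],np.round(st["eef_pos"],1),np.round(st["force"],1),np.round(st["ft_torque"],2),st["gripper_width"])
crop(manip.get_image("side"),190,90,270,160,9,"pics/i3.png")
```

```text
True 9.1833 [558.8 186.2 102.6] [-3.3 -0.6 10.3] [-0.3  -0.01 -0.05] 0.14380883767666616
```

View pics/i3.png

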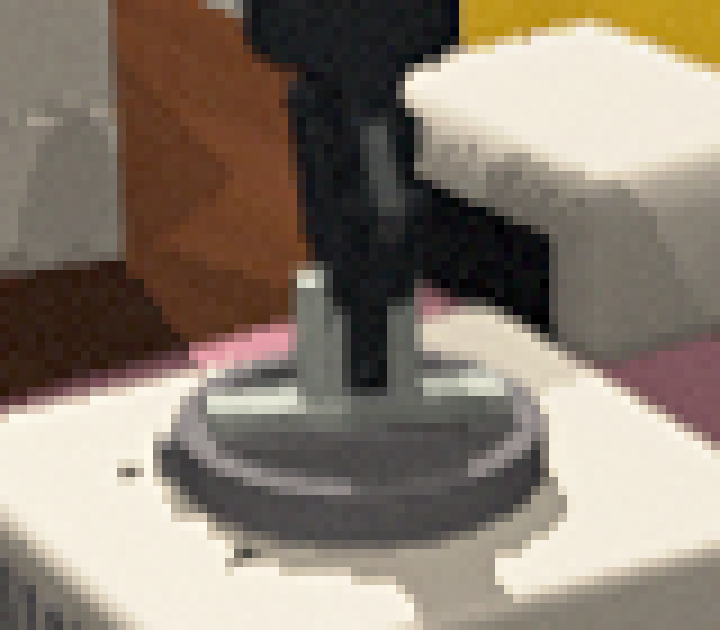

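The bar is flat on the crossbar: 10 N of contact at TCP z 102.6, which fits the fingertips resting on the bar. I'll turn anticlockwise in small steps and watch the torque for the stop.

Run:
```python
from h import *
a=CA
for i in range(14):
    a+=0.1
    try: manip.move_linear([*C,103.2],frame=R(a,-1),rate=100)
    except manip.MotionError as e: print(e);break
    st=manip.get_state();z=st["tool_rot"][:,2] if hasattr(st["tool_rot"],"shape") else np.array(st["tool_rot"])[:,2]
    act=np.arctan2(z[0],-z[1])
    print(round(a-CA,2),round(act-CA,3),round(st["time_s"],2),np.round(st["eef_pos"],1),np.round(st["force"],1),np.round(st["ft_torque"],2))
    if i>3 and abs(st["ft_torque"][2])>0.9: break
    if i==7: break
s=manip.get_image("side");t=manip.get_image("top")
crop(s,190,90,270,160,9,"pics/r1.png");crop(t,120,105,205,195,6,"pics/r1t.png")
```

```text
0.1 0.098 9.48 [558.6 186.  103.2] [-0.2 -0.5 -2.3] [0.02 0.06 0.03]
0.2 0.196 9.73 [558.4 186.  103. ] [ 0.1 -0.2 -2.3] [ 0.05 -0.06 -0.05]
0.3 0.295 9.98 [558.5 185.9 103.1] [ 0.3  0.8 -2.4] [ 0.15 -0.16 -0.05]
0.4 0.394 10.23 [558.5 185.9 103.2] [-0.1  1.2 -1.8] [ 0.24 -0.16 -0.02]
0.5 0.494 10.48 [558.4 185.8 103.2] [-0.2  0.7 -1.7] [ 0.21 -0.14 -0.1 ]
0.6 0.594 10.73 [558.5 185.8 103.2] [ 0.6  1.1 -1.6] [ 0.12 -0.06 -0.04]
0.7 0.694 10.98 [558.5 185.8 103.2] [ 0.9  0.6 -0.8] [ 0.16 -0.1   0.03]
0.8 0.794 11.23 [558.5 185.8 103.2] [ 0.3  0.8 -1.3] [ 0.11 -0.12  0.02]
```

View pics/r1.png

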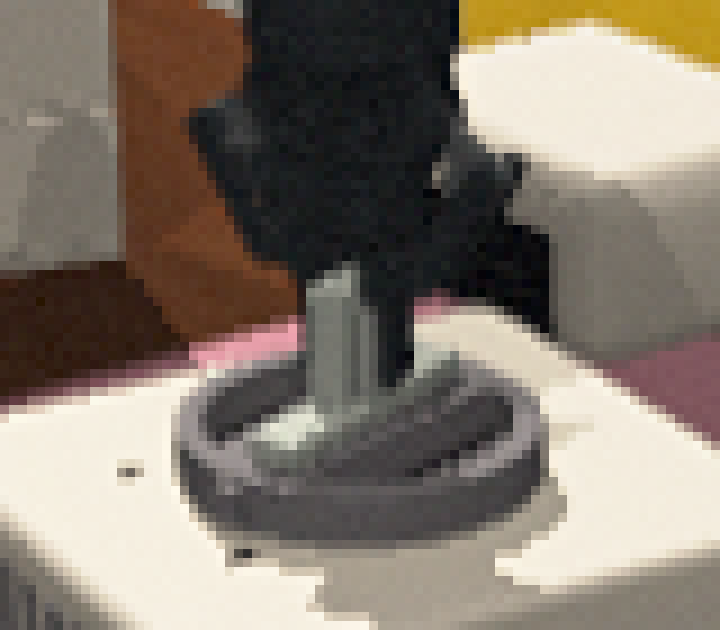

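View pics/r1t.png

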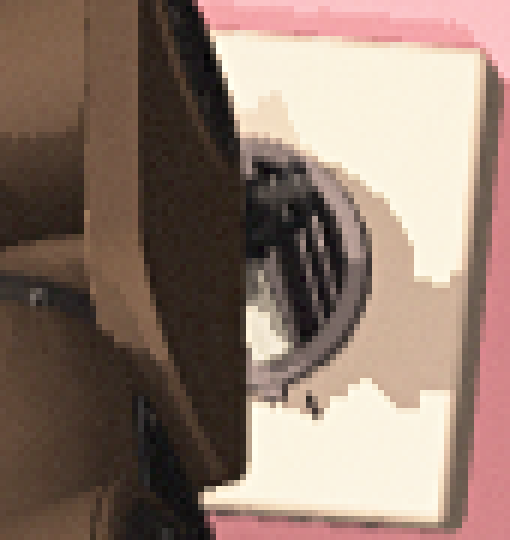

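The collar is following: the crossbar and slots have turned in both views. I'll keep turning until the torque rises.

Run:
```python
from h import *
a=CA+.8
for i in range(9):
    a+=0.06
    manip.move_linear([*C,103.2],frame=R(a,-1),rate=100)
    st=manip.get_state();z=np.array(st["tool_rot"])[:,2]
    act=np.arctan2(z[0],-z[1])
    print(round(a-CA,2),round(act-CA,3),round(st["time_s"],2),np.round(st["eef_pos"],1),np.round(st["force"],1),np.round(st["ft_torque"],2))
    if abs(st["ft_torque"][2])>0.8: break
s=manip.get_image("side")
crop(s,190,90,270,160,9,"pics/r2.png")
```

```text
0.86 0.857 11.58 [558.5 186.  103.2] [-0.2  1.6 -0.8] [ 0.36 -0.03 -0.08]
0.92 0.917 11.83 [558.5 185.9 103.2] [ 0.8  1.1 -2. ] [ 0.33  0.02 -0.08]
0.98 0.977 12.08 [558.5 185.9 103.2] [ 0.   2.3 -1.6] [ 0.39  0.03 -0.05]
1.04 1.036 12.33 [558.3 186.2 103.2] [-1.2  5.4 -1.2] [ 1.04  0.32 -0.98]
```

View pics/r2.png

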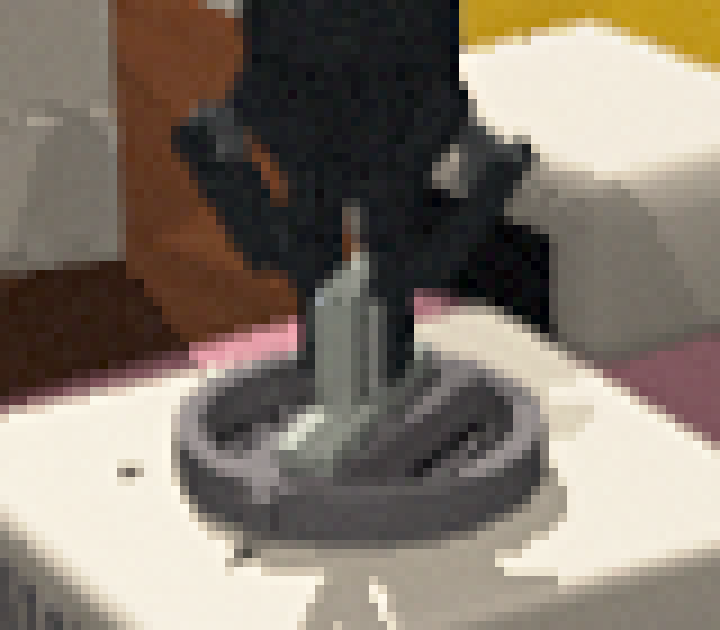

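Torque jumped to about 1 N m at 1.04 rad of spanner turn, so the collar is at its stop: less about 0.17 of play, that puts its start near 0.18, inside the given range. I'll back off slightly to unload, release, retract and look.

Run:
```python
from h import *
manip.move_linear([*C,102.8],frame=R(CA+1.0,-1),rate=100)
manip.gripper_to(0.5)
st=manip.get_state();print(st["time_s"],np.round(st["force"],1))
manip.move_linear([*C,135],rate=60)
manip.move_linear([*C,250],rate=150)
manip.movep([450,-300,300],R(SA,-1))
s=manip.get_image("side");t=manip.get_image("top");np.save("t9.npy",t)
crop(s,175,90,285,165,7,"pics/e1.png");crop(t,120,105,205,195,6,"pics/e1t.png")
crop(t,110,100,340,200,3.4,"pics/e1w.png")
print(manip.get_state()["time_s"])
```

```text
13.0333 [0.6 0.5 0.4]
16.55
```

View pics/e1.png

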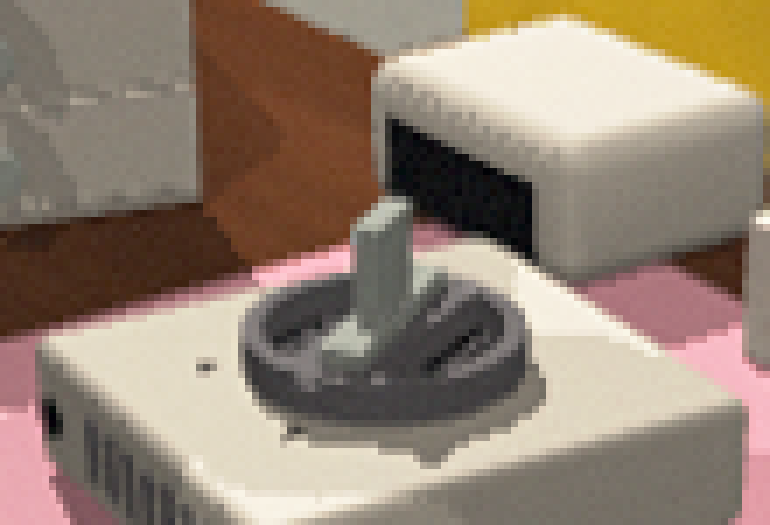

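View pics/e1t.png

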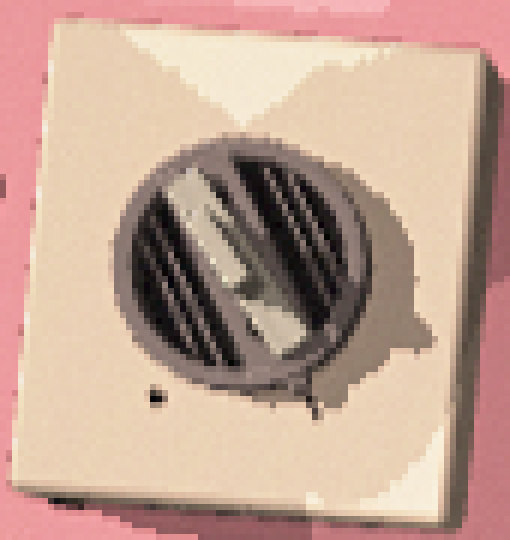

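View pics/e1w.png

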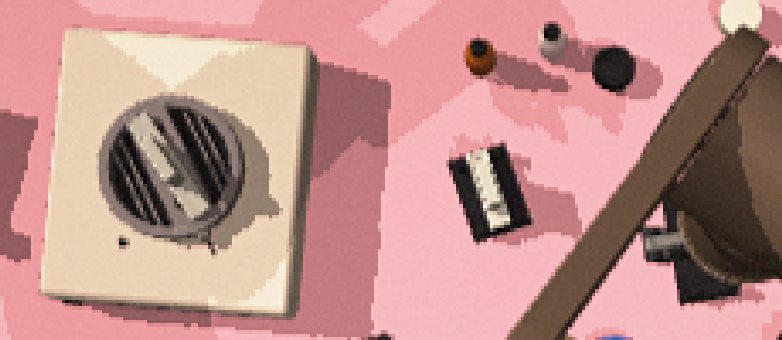

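The spanner stands flat on the crossbar, and the short one is still in its rest. The box carries two marks, at crop (155,397) and (313,405), probably locked and free. I'll use them to check the collar angle independently.

Run:
```python
from h import *
c=np.array([*C,0])
def ang(u,v,z):
    P=unproj("top",[u,v],z)[0]-c; a=np.arctan2(-P[1],-P[0]);return round(a,3),round(np.hypot(*P[:2]),1)
for n,u,v in(("m1",155,397),("m2a",309,395),("m2b",317,413)): print(n,ang(120+u/6-.5,105+v/6-.5,70))
# collar angle in t0 and t9 : dark slots orientation by correlating polar unwrap around the centre
pol=[]
for f in("t0.npy","t9.npy"):
    t=np.load(f).astype(np.float32).mean(2)
    u=[]
    th=np.arange(0,2*np.pi,.01)
    rows=[]
    for r in(48,52,57):
        q=proj("top",np.c_[C[0]+r*np.cos(th),C[1]+r*np.sin(th),92+0*th]).astype(np.float32)
        rows.append(cv2.remap(t,q[:,:1].copy(),q[:,1:].copy(),cv2.INTER_LINEAR)[:,0])
    pol.append(np.minimum(np.array(rows),95))
sc=[(((np.roll(pol[0],k,1)-pol[1])**2).mean(),k/100) for k in range(50,130)]
print(sorted(sc)[:6])
```

```text
m1 (np.float64(-0.645), np.float64(84.5))
m2a (np.float64(0.437), np.float64(75.7))
m2b (np.float64(0.432), np.float64(86.3))
[(np.float32(281.5437), 0.85), (np.float32(282.88638), 0.84), (np.float32(287.28647), 0.86), (np.float32(291.29102), 0.83), (np.float32(299.93588), 0.87), (np.float32(306.35654), 0.82)]
```

The collar turned 0.85 rad to 0.426, and the free mark is at 0.434, so it is at its stop. I'm handing in.

Run:
```python
from h import *
st=manip.get_state();print(st["time_s"],np.round(st["force"],1));manip.finish_job()
```

```text
16.55 [-0.6  0.3  0.4]
the job is handed in; nothing more can be done
```

I took the steel long spanner from its rest, set both prongs down into the collar's holes until the bar touched the crossbar, and turned the collar anticlockwise to its stop. I then released the spanner, moved the arm clear and handed in at 16.55 s. `finish_job` reports no verdict.

**Last checks:**
- **Collar:** torque jumped from below 0.1 to about 1 N m at the stop. In the pictures the collar turned about 0.85 rad, and its tab now lines up with what I take to be the box's free mark (0.426 against 0.434 rad).
- **Long spanner:** both cameras show it upright, with its bar flat on the crossbar.
- **Short spanner:** it still sits in its rest, judged by eye in the last top picture.
- **Arm:** it was clear of everything at hand-in, with force on the tool near zero.

**One disagreement:** the spanner sat about 4 mm higher in the grip than planned. The force reading rose by 18 N while the fingers closed, probably because the fingertips met the bar. I set the final depth by contact force instead, so it did no harm.

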